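Clip a capped tube into the free holder of a rotating tube mixer

ROBOT

A 6-joint arm with a two-finger parallel gripper is mounted at the origin on the work surface. World frame = base frame: x ahead of the robot, y to its left, z up, the work surface at z = 0. Lengths are in m, angles in rad, forces in N, time in s.
With the tool pointing down it reaches from about 0.3 to 0.75 m from the base axis. Payload 8.5 kg.
Tool frame: the origin (TCP) lies at the very end of the fingers, on their centre line; the grasp point (between the pads) lies 19 mm behind it; z points along the fingers, y is the direction in which the jaws open and shut (so a half turn about z gives the same grasp; the last joint's range is limited). The gripper opens to 88 mm and grips with 3 to 60 N. Pads are 18 mm wide; open, the fingers measure 123 mm over their backs; the gripper's body (75 mm by 187 mm) begins 45 mm behind the grasp point.
Start: joints at [-1.453, 0.381, 1.297, -0, 1.464, -0.215], TCP at [0.18, -0.52, 0.239] pointing down, gripper open.
Joint ranges: [-3.11, 3.11], [-0.89, 2.33], [0.22, 2.48], [-1.42, 4.56], [0.17, 2.85], [-2.88, 2.88]. Speed limits (rad/s): [2.39, 2.39, 3.14, 3.14, 3.14, 3.14].

INTERFACE

Orientations are given as a unit quaternion [w, x, y, z].
In Python, from cell import * gives the robot as it stands.
- The arm moves only by the tool arm_command, never from a script. Its argument "moves" is a list that holds one entry, the list of rows, each a list of 7 numbers: the turn, a rotation vector about the tool's x, y, z in degrees, then the shift along the tool's x, y, z in m, then the closure in counts, from 0 (fully open) to 255 (shut). In form: [[[ax, ay, az, tx, ty, tz, jaw], ...]]. A call has 1 to 12 rows; each row is the pose to reach, as a shift and turn from the pose commanded when the call began, along the tool's axes at that moment; what a row does not reach only later rows make up. A row lasts 1/10 s, in which the tool goes at most 50 mm and 8.59 degrees, less where a joint would pass 70% of its speed; a pose out of reach is approached as far as the arm can. A call with a gripper value outside its range is refused whole. The fingers move at their own pace and stop on an object; the grip force is fixed at half the most. Time passes only in rows, so rows that repeat a pose let the fingers close. It gives the time, the measured TCP pose, the force and the opening at its end, in the units of the state.
- state(): the state, without advancing time (a new reading comes with each control period).
- get_image(name): name is "side" or "top" or "wrist"; returns a dict with "color" (480x640x3 uint8, blue, green, red), "z_map" (480x640 float32, m along the optical axis (not along the pixel's ray), 0 where there is no reading), "fx", "fy", "cx", "cy" (pixels), "k1" (the pictures are not rectified: a ray, as slopes to the right and down, at radius r is drawn at 1 + k1 r^2 times it, then the intrinsics apply), "R" (3x3) and "t" (3): a world point X has camera coordinates R X + t. Camera axes: x right, y down, z forward; pixel columns grow to the right and rows downward; lengths in m; the calibration is good to about 2 mm. A picture is of the moment at which its call begins.
- hand_in(): hands the job in, once; it reports no verdict.
The state is a dict: "t": time; "joints": joint angles; "qvel": joint speeds; "tau": joint torques, N m; "ee_pos": TCP position; "tool_rot": TCP orientation; "contact_force": force on the tool from outside, world axes, zero at the start; "torque": the same for the moment, N m; "width": finger opening in m.
Only numpy, scipy, OpenCV 4.12 (cv2) and the standard library are available. Lean on these libraries where they do the work, as an engineer would, in place of code of your own. Each camera call takes 0.05 s, during which the arm holds its last target.

TASK

Take the long capped tube out of the steel rack and load it into the one free holder of the tube mixer, cap end uphill and foot down at the holder's foot stop. Press it gently home past both sprung jaws, easing off as soon as it bottoms in the forks and both jaws have closed over it, and let go. Leave the short tube and the two dropper bottles where they stand.

Things in the scene. Friction and masses are not known exactly. Their poses are not given: they have to be found in the camera images.
- tube: The long tube: white plastic, 25 mm diameter, round foot, 160 mm long, 0.05 to 0.11 kg; paper band; grey ribbed cap 28 mm wide over the top 30 mm (130 to 160 mm from the foot). Starts upright in either end hole of the rack, foot 8 mm above the bench. Origin: bottom of the foot, on the axis; z along the tube to the cap.
- tube_cap (a point): Centre of the top face of the long tube's cap, 160 mm from its foot.
- tube_mid (a point): Point on the long tube's axis 66 mm from its foot; when the tube is home this lies at the holder's origin.
- holder: The empty holder on the mixer's paddle (left, middle or right of three; the other two have like tubes fixed in them). Origin: on the axis of a tube fully home, midway between its two clips. x: uphill along the tube, 35 deg above level, away from the robot; y: level, left; z: outward normal of the paddle, 35 deg from vertical towards the robot. Tubes go in along -z. Its rail and the paddle are at z = -24 mm and below.
- clip_low (a point): Seat centre in the lower clip, at x = -34 mm of the holder. Each clip is 12 mm wide along x (56 mm clear between the two): a fork with its floor at z = -12.5 mm, a fixed prong at +y (inner face y = 13.3 mm up to z = 10, flared to y = 19 at z = 20) and a black hinged sprung jaw at -y, its lip at y = -6.5, z = 12 mm, its lead-in face above sloping back to y = -15, z = 26 mm.
- clip_high (a point): Seat centre in the upper clip, at x = +34 mm of the holder; the same fork and jaw. Pressing a tube past both jaws takes about 7 to 14 N in all; each jaw swings out some 0.2 rad. The fork is rubber-lined, so a tube can stick part-way, one jaw shut and the other still open, until it is pressed on to the rigid fork floors; the jaws then spring shut by themselves.
- holder_mouth (a point): Where the tube's axis lies, midway between the clips, when the tube is laid into the mouth and rests on the shut jaws and the prong flares (slick plastic, friction about 0.2), not yet pressed in: y = 4 mm, z = 19 mm of the holder. Let go there with its foot at or a few mm from the foot stop, it stays in the mouth, at most sliding down to the stop.
- foot_stop (a point): Middle of the uphill face of the foot stop, at x = -66 mm on the seat axis: an upright plate 4 mm thick, 30 mm wide, from the rail up to z = 24 mm of the holder, at which the foot of a loaded tube rests.
- jaw_low (a joint): Opening angle (rad) of the lower clip's jaw: 0 shut, as its spring holds it; grows as it is pushed outwards (to -y), at most 0.7. Pivot along the holder's x at y = -18, z = -12 mm.
- jaw_high (a joint): The same for the upper clip's jaw.
- mixer: Rotating tube mixer, off, paddle held by its gearing, fixed to the bench: base 190 by 455 mm, white motor box at its left from y = 148 mm (165 deep, 120 wide, top at 168 mm), bearing post at y = -155 mm (top 128 mm). Origin: on the bench under the paddle's middle; x away from the robot, y left. Holder origins: x = -23.5, y = -72, 0 or 72 mm, height 138.6 mm. Paddle: holder x from -72 to 72 mm.
- rack: Steel tube rack, fixed, 70 by 186 mm, holed top sheet at 62 mm height, end sheets 80 mm high. Origin: centre of its underside. Three 27 mm holes in a row along its y at -55, 0 and 55 mm, the middle one empty; a second holed sheet at 24 to 27 mm, floor at 8 mm.
- short_tube: Short capped tube, 25 mm in diameter (cap 28 mm), 100 mm long, in the other end hole of the rack: leave it. Origin: bottom of its foot; z to its cap.
- dropper_a: Loose dropper bottle with a white cap, 27 mm wide, 87 mm high, on the bench beyond the rack and mixer: leave it. Origin: centre of its underside; z up.
- dropper_b: Loose dropper bottle with a black cap, 27 mm wide, 87 mm high, on the bench between the robot and the mixer: leave it. Origin: centre of its underside; z up.
Not all that is in view belongs to the job. What is shaped like the tube but purple is not meant.

How it is judged:
By the outcome, as a careful person would: the job done as asked, in the order asked, and still so for the second after the job is handed in, with the robot touching nothing.
It also fails if it takes over 51 s, if anything falls off the work surface, if the arm or the gripper's body presses on something with over 40 N, if the wrist force passes 120 N, or if a joint passes its speed limit or range.

## Working session

There is one attempt and no reset: what is moved stays moved. The work goes in short steps, Python scripts to look and compute and a tool call to move; the robot and the scene stay as the last step left them, time stands still between calls to the robot, and variables do not carry over. Pictures are saved under pics/ and viewed, and the job is handed in when it is done.

Besides the shell and the picture viewer there is one more tool, called as name([rows], argument=value, ...), one row to a line, values as JSON. arm_command: Moves the arm, as the interface text tells. Its arguments: {"type":"object","properties":{"moves":{"type":"array","items":{"type":"array","items":{"type":"array","items":{"type":"number"}}}}},"required":["moves"]}

```bash
ls; mkdir -p pics; python3 - <<'E'
from cell import *
import cv2
s=state();print({k:s[k] for k in s})
for n in ["side","top","wrist"]:
    d=get_image(n);cv2.imwrite(f"pics/{n}0.png",d["color"])
    import numpy as np
    np.savez(f"{n}0.npz",**d)
    print(n,d["fx"],d["fy"],d["cx"],d["cy"],d["k1"],(-d["R"].T@d["t"]).round(3),d["R"].round(3).tolist())
E
```

```text
pics
{'t': 0.0, 'joints': array([-1.45333120e+00,  3.81218220e-01,  1.29825165e+00, -2.63864021e-05,
        1.46359509e+00, -2.15257095e-01]), 'qvel': array([-1.19591897e-03, -5.47864676e-06, -1.01600942e-03,  8.26634389e-04,
       -1.15172629e-03,  5.07224706e-04]), 'tau': array([-9.59186309e-05, -4.37924373e+01, -2.24558365e+01,  7.12785311e-02,
        3.52472719e-02, -8.74717421e-05]), 'ee_pos': array([ 0.17961993, -0.51954958,  0.23812891]), 'tool_rot': array([-7.35915273e-04,  9.86193373e-01,  1.65596161e-01,  2.28798871e-05]), 'contact_force': array([0.49155125, 0.23866971, 0.32365911]), 'torque': array([-0.0099796 , -0.00869432,  0.00050678]), 'width': 0.08851691111007493}
side 491.4469587630029 491.4469587630029 318.86853693342783 239.53864667393262 -0.05146566008699461 [0.417 0.59  0.552] [[-0.975, -0.221, 0.006], [-0.116, 0.486, -0.866], [0.189, -0.846, -0.499]]
top 567.9329096478974 567.9329096478974 315.92900816911475 229.88185628318377 -0.14525420890804025 [ 0.505 -0.106  1.158] [[-0.024, -1.0, -0.005], [-0.998, 0.024, -0.052], [0.052, 0.004, -0.999]]
wrist 393.3495790563871 393.3495790563871 325.2953248847379 241.59438519875533 -0.040739783030043386 [ 0.242 -0.497  0.384] [[0.327, -0.945, -0.003], [-0.913, -0.317, 0.257], [-0.243, -0.082, -0.967]]
```

View pics/top0.png

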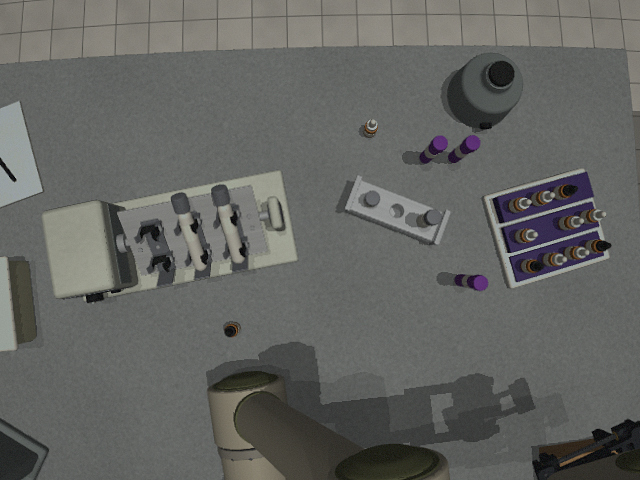

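View pics/side0.png

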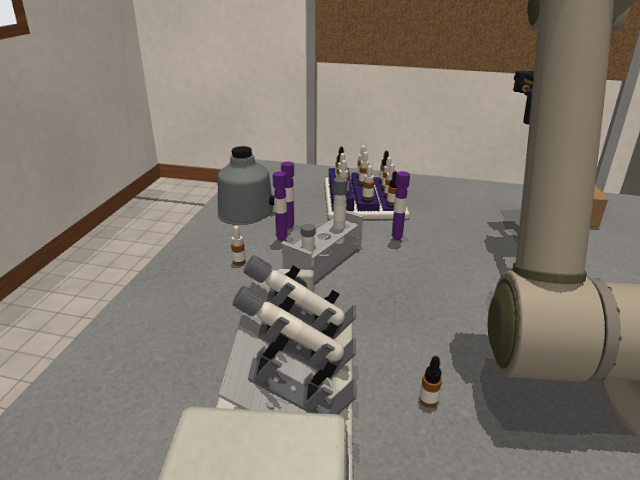

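View pics/wrist0.png

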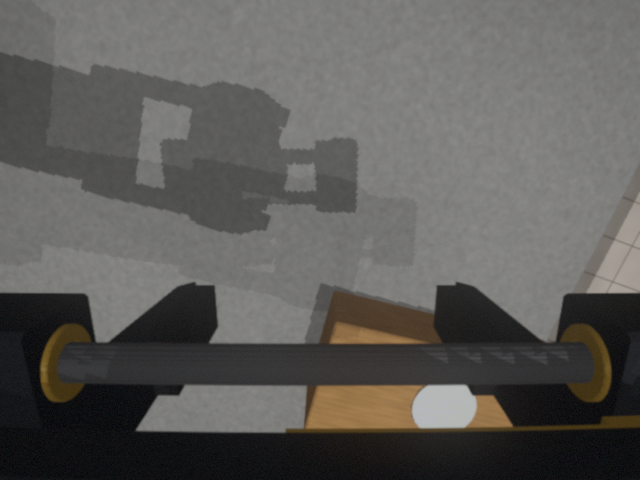

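The free holder is the left one, next to the motor box. The long tube is at the right end of the rack, around pixel (432,217) in the top view. The short tube is at (371,198). Next I'll measure the cap, rack and mixer.

```bash
cat > h.py <<'E'
import numpy as np, cv2
def K(d): return np.array([[d["fx"],0,d["cx"]],[0,d["fy"],d["cy"]],[0,0,1.]])
def dist(d): return np.array([d["k1"],0,0,0.])
def C(d): return -d["R"].T@d["t"]
def ray(d,u,v):
    # iterate undistort
    xd=(np.asarray(u,float)-d["cx"])/d["fx"]; yd=(np.asarray(v,float)-d["cy"])/d["fy"]
    x,y=xd,yd
    for _ in range(20):
        f=1+d["k1"]*(x*x+y*y); x,y=xd/f,yd/f
    return np.stack([x,y,np.ones_like(x)],-1)
def onplane(d,u,v,z):
    r=ray(d,u,v)@d["R"]; c=C(d); s=(z-c[2])/r[...,2]
    return c+r*s[...,None]
def cloud(d):
    v,u=np.mgrid[:480,:640]; r=ray(d,u,v)
    return ((r*d["z_map"][...,None])-d["t"])@d["R"]
def proj(d,X):
    p=np.atleast_2d(X)@d["R"].T+d["t"]; x=p[:,0]/p[:,2];y=p[:,1]/p[:,2]; f=1+d["k1"]*(x*x+y*y)
    return np.c_[d["fx"]*x*f+d["cx"],d["fy"]*y*f+d["cy"]]
def load(n): 
    z=np.load(n); return {k:(z[k] if z[k].ndim else float(z[k])) for k in z.files}
E
python3 - <<'E'
from h import *
d=load("top0.npz"); P=cloud(d); c=d["color"]
def blob(u0,u1,v0,v1,z0,z1,name):
    S=P[v0:v1,u0:u1].reshape(-1,3); S=S[(S[:,2]>z0)&(S[:,2]<z1)]
    print(name,len(S),S.mean(0).round(4),S.min(0).round(4),S.max(0).round(4))
blob(410,450,195,235,.155,.18,"longcap")
blob(355,390,180,215,.10,.12,"shortcap")
blob(160,195,185,260,.1,.3,"midtube")
blob(465,495,265,300,.12,.2,"purple1")
blob(415,450,130,160,.13,.2,"purple2")
blob(450,485,130,160,.13,.2,"purple3")
blob(220,245,320,340,.07,.1,"dropB")
blob(360,380,115,140,.07,.1,"dropA")
# end sheets
S=P[170:250,340:455].reshape(-1,3); 
R=S[(S[:,2]>.055)&(S[:,2]<.07)]; print("rack top",cv2.minAreaRect((R[:,:2]*1000).astype(np.float32)))
# mixer base
S=P[165:305,30:305].reshape(-1,3); h=np.histogram(S[:,2],bins=np.arange(-.01,.25,.01)); print(list(zip(h[1].round(3),h[0])))
M=S[(S[:,2]>.008)&(S[:,2]<.3)]; print("mixer",cv2.minAreaRect((M[:,:2]*1000).astype(np.float32)))
B=S[(S[:,2]>.16)&(S[:,2]<.176)&(S[:,1]>.2)]; print("box",cv2.minAreaRect((B[:,:2]*1000).astype(np.float32)))
cv2.imwrite("pics/topcrop.png",cv2.resize(c[160:310,30:310],None,fx=2.8,fy=2.8,interpolation=cv2.INTER_CUBIC))
s=load("side0.npz");cv2.imwrite("pics/sidecrop.png",cv2.resize(s["color"][240:430,200:400],None,fx=3,fy=3,interpolation=cv2.INTER_CUBIC))
E
```

```text
longcap 202 [ 0.575  -0.3088  0.1658] [ 0.5622 -0.323   0.1553] [ 0.589  -0.2953  0.1708]
shortcap 181 [ 0.6178 -0.207   0.1063] [ 0.6037 -0.2207  0.1004] [ 0.6321 -0.193   0.1121]
midtube 1991 [0.5707 0.148  0.147 ] [0.5107 0.1098 0.1   ] [0.6262 0.1924 0.2045]
purple1 250 [ 0.4565 -0.3887  0.155 ] [ 0.4411 -0.406   0.1208] [ 0.4698 -0.3762  0.1645]
purple2 254 [ 0.7074 -0.3257  0.1549] [ 0.6945 -0.3412  0.131 ] [ 0.7231 -0.3129  0.164 ]
purple3 248 [ 0.7068 -0.3852  0.1552] [ 0.6931 -0.4019  0.1303] [ 0.7219 -0.3725  0.1631]
dropB 35 [0.3704 0.07   0.0799] [0.3653 0.065  0.0721] [0.3744 0.0767 0.0896]
dropA 41 [ 0.7666 -0.2153  0.0805] [ 0.7612 -0.2207  0.0704] [ 0.7728 -0.2095  0.0869]
rack top ((595.6705322265625, -257.61834716796875), (182.23178100585938, 65.42155456542969), 67.91997528076172)
[(np.float64(-0.01), np.int64(10761)), (np.float64(0.0), np.int64(4772)), (np.float64(0.01), np.int64(4578)), (np.float64(0.02), np.int64(298)), (np.float64(0.03), np.int64(67)), (np.float64(0.04), np.int64(64)), (np.float64(0.05), np.int64(63)), (np.float64(0.06), np.int64(91)), (np.float64(0.07), np.int64(441)), (np.float64(0.08), np.int64(783)), (np.float64(0.09), np.int64(799)), (np.float64(0.1), np.int64(1348)), (np.float64(0.11), np.int64(1664)), (np.float64(0.12), np.int64(1508)), (np.float64(0.13), np.int64(1274)), (np.float64(0.14), np.int64(1556)), (np.float64(0.15), np.int64(1327)), (np.float64(0.16), np.int64(5706)), (np.float64(0.17), np.int64(595)), (np.float64(0.18), np.int64(260)), (np.float64(0.19), np.int64(362)), (np.float64(0.2), np.int64(43)), (np.float64(0.21), np.int64(0)), (np.float64(0.22), np.int64(0)), (np.float64(0.23), np.int64(0))]
mixer ((572.6670532226562, 221.43397521972656), (294.5126953125, 565.5928344726562), 0.5125613212585449)
box ((537.8258666992188, 299.4127197265625), (163.9910430908203, 182.26004028320312), 9.844352722167969)
```

```bash
python3 - <<'E'
from h import *
d=load("top0.npz"); P=cloud(d)
# print height map around long cap
print((P[205:232:2,415:450:2,2]*1000).astype(int))
E
```

```text
[[  63   60   58   61   63    0   -1    0   -2   -2   -4    0    0    0
     0   -3    0   -2]
 [  58   64   59   61   64   57   57   59   -2    0    0    0   -2   -2
    -3    0    0   -7]
 [  58   61   61   58   63   63   58   63   59  160   -4   -2    0   -1
     0    0    0    1]
 [  60   59   60   63   63   59  146  169  166  168  163  167   61   -1
     1   80   80   78]
 [  60   63   62   60  101  148  166  165  165  165  167  168  166   60
    60   76   81   77]
 [  61   63   59  101  126  160  167  165  167  168  168  166  165  169
    78   82   74   78]
 [  62   59   87  109  128  156  166  167  163  167  167  164  166  167
  1157   77   77    0]
 [  57   60   91  109  125  152  166  166 1157  165  165  168  167  165
    78   77   80    0]
 [  59   65   87  104  119  148  159  167  165  166  165  168  164   59
    79   75    0   -3]
 [  59   62   79   94  114  125  146  155  166  166  163  162   60   77
    82   76   -1    2]
 [  59   61   63   77   94  105  114  116  144   62   62   59   65   79
    80    0   -6    0]
 [  62   59   61   61    8   59   59   60   63   62   65   61   60   76
    78    1   -1   -2]
 [  61   61   65   62   60   62   63   62   58   59   62   59   77   77
    79    3    0    0]
 [  62   60   62   60   61   61   63   60   59   61   62   61   79   80
    -1    1    0   -1]]
```

View pics/topcrop.png

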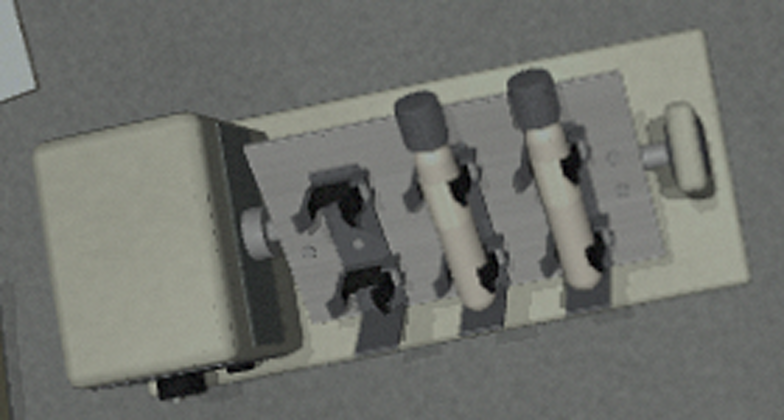

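View pics/sidecrop.png

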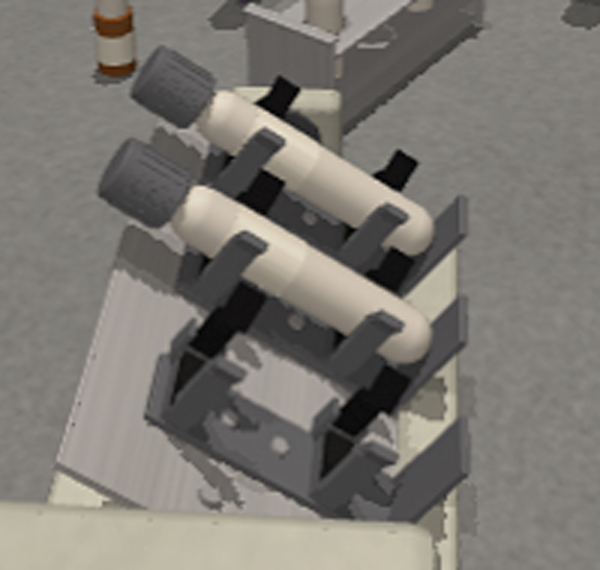

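The top crop shows the left holder empty, with forks at crop (335,200) and (365,285). The cap centre is about (0.575, -0.309) at height 0.166 m, against an expected 0.168. I'll fit the mixer pose from the surface points of the two fixed tubes, using their known radius and layout.

```bash
cat > fit.py <<'E'
from h import *
from scipy.optimize import least_squares
c35,s35=np.cos(np.radians(35)),np.sin(np.radians(35))
def frame(p):
    x,y,w=p[:3]; cw,sw=np.cos(w),np.sin(w)
    Rm=np.array([[cw,-sw,0],[sw,cw,0],[0,0,1]]); 
    Rh=Rm@np.array([[c35,0,-s35],[0,1,0],[s35,0,c35]])
    return Rm,Rh
def horig(p,yh,dz=0): 
    Rm,Rh=frame(p); return np.array([p[0],p[1],dz])+Rm@np.array([-.0235,yh,.1386])
if __name__=="__main__":
  def run(files,p0):
    pts=[]
    for f in files:
        d=load(f); P=cloud(d).reshape(-1,3); pts.append(P)
    P=np.vstack(pts); p=np.array(p0+[0.])
    for it in range(4):
        sel=[]
        for yh in (0,-.072):
            Rm,Rh=frame(p); L=(P-horig(p,yh,p[3]))@Rh
            r=np.hypot(L[:,1],L[:,2]); t=.006 if it else .012
            m=(abs(r-.0125)<t)&(L[:,0]>-.055)&(L[:,0]<.058)&(abs(abs(L[:,0])-.034)>.009)&(L[:,2]>0)
            sel.append(P[m])
        def res(q):
            o=[]
            for yh,S in zip((0,-.072),sel):
                Rm,Rh=frame(q); L=(S-horig(q,yh,q[3]))@Rh; o.append(np.hypot(L[:,1],L[:,2])-.0125)
            return np.concatenate(o)
        s=least_squares(res,p,loss="soft_l1",f_scale=.001); p=s.x
    print(files,[len(x) for x in sel],p[:2].round(4),np.degrees(p[2]).round(2),"dz",p[3].round(4),"rms",np.sqrt((res(p)**2).mean()).round(5))
    # along-axis: cap end points
    for yh in (0,-.072):
        Rm,Rh=frame(p); L=(P-horig(p,yh,p[3]))@Rh; r=np.hypot(L[:,1],L[:,2])
        m=(r<.017)&(L[:,0]>-.08)&(L[:,0]<.11)&(L[:,2]>-.005); x=L[m,0]; print(" x range",np.percentile(x,[.3,1,99,99.7]).round(4))
    return p
  p0=[.59,.16,np.radians(10)]
  # rough centre from mid tube
  for f in (["top0.npz"],["side0.npz"],["top0.npz","side0.npz"]):
    p=run(f,p0)
  np.save("mixer.npy",p)
  print("left holder",horig(p,.072,p[3]).round(4))
E
python3 fit.py
```

```text
['top0.npz'] [0, 0] [-0.9683 -0.1873] 13.24 dz -1.1036 rms nanfit.py:30: RuntimeWarning: Mean of empty slice.
  print(files,[len(x) for x in sel],p[:2].round(4),np.degrees(p[2]).round(2),"dz",p[3].round(4),"rms",np.sqrt((res(p)**2).mean()).round(5))
  ret = ret.dtype.type(ret / rcount)
Traceback (most recent call last):
  File "fit.py", line 39, in <module>
    p=run(f,p0)
  File "fit.py", line 34, in run
    m=(r<.017)&(L[:,0]>-.08)&(L[:,0]<.11)&(L[:,2]>-.005); x=L[m,0]; print(" x range",np.percentile(x,[.3,1,99,99.7]).round(4))
                                                                                     ~~~~~~~~~~~~~^^^^^^^^^^^^^^^^^^
IndexError: index -1 is out of bounds for axis 0 with size 0
```

```bash
python3 - <<'E'
from h import *
d=load("top0.npz");P=cloud(d)
for u,v in [(201,265),(190,235),(180,203),(240,258),(231,230),(222,195),(149,233),(162,262),(60,220),(270,215)]: print(u,v,np.median(P[v-1:v+2,u-1:u+2].reshape(-1,3),0).round(4))
E
sed -i 's/p0=\[.*/p0=[.585,.147,np.radians(10)]/; s/else .012/else .014/' fit.py; sed -i 's/range(4)/range(8)/; s/.006 if it else/(.004 if it>3 else .009) if it else/' fit.py; python3 fit.py
```

```text
201 265 [0.4995 0.1113 0.1185]
190 235 [0.5532 0.1219 0.1583]
180 203 [0.6064 0.13   0.1971]
240 258 [0.5108 0.0389 0.1169]
231 230 [0.5605 0.0488 0.1557]
222 195 [0.6186 0.0567 0.1969]
149 233 [0.5602 0.2056 0.1284]
162 262 [0.5065 0.1894 0.1048]
60 220 [0.5855 0.3605 0.1673]
270 215 [ 0.5881 -0.0185  0.1242]
['top0.npz'] [0, 0] [0.9893 0.2017] 9.56 dz 0.2966 rms nanfit.py:30: RuntimeWarning: Mean of empty slice.
  print(files,[len(x) for x in sel],p[:2].round(4),np.degrees(p[2]).round(2),"dz",p[3].round(4),"rms",np.sqrt((res(p)**2).mean()).round(5))
  ret = ret.dtype.type(ret / rcount)
Traceback (most recent call last):
  File "fit.py", line 39, in <module>
    p=run(f,p0)
  File "fit.py", line 34, in run
    m=(r<.017)&(L[:,0]>-.08)&(L[:,0]<.11)&(L[:,2]>-.005); x=L[m,0]; print(" x range",np.percentile(x,[.3,1,99,99.7]).round(4))
                                                                                     ~~~~~~~~~~~~~^^^^^^^^^^^^^^^^^^
IndexError: index -1 is out of bounds for axis 0 with size 0
```

```bash
sed -i 's/p0=\[.*/p0=[.568,.124,np.radians(10)]/; s/return np.concatenate(o)/return np.concatenate(o+[[q[3]*.5]])/' fit.py; python3 fit.py
```

```text
['top0.npz'] [485, 492] [0.5697 0.1265] 9.38 dz 0.0 rms 0.00136
 x range [-0.07   -0.0694  0.0922  0.0929]
 x range [-0.0699 -0.0693  0.0921  0.0927]
['side0.npz'] [915, 732] [0.5683 0.1275] 9.51 dz 0.0 rms 0.00094
 x range [-0.0697 -0.068   0.0926  0.0927]
 x range [-0.0693 -0.0679  0.0936  0.0938]
['top0.npz', 'side0.npz'] [1399, 1225] [0.5685 0.1273] 9.48 dz 0.0 rms 0.00118
 x range [-0.0697 -0.0684  0.0925  0.093 ]
 x range [-0.0694 -0.0681  0.0933  0.0936]
left holder [0.5335 0.1944 0.1386]
```

```bash
cat > plan.py <<'E'
from h import *
from scipy.spatial.transform import Rotation as Rt
def Rq(q): return Rt.from_quat([q[1],q[2],q[3],q[0]])
def tool(yaw,p):
    a,p=np.radians([yaw,p]); f=np.array([np.cos(a),np.sin(a),0]); u=np.array([0,0,1.]); l=np.cross(u,f)
    z=f*np.cos(p)-u*np.sin(p); y=-l; x=np.cross(y,z); return Rt.from_matrix(np.c_[x,y,z])
def rel(R0,p0,R1,p1):
    return (np.degrees((R0.inv()*R1).as_rotvec()).round(2).tolist(), R0.inv().apply(p1-p0).round(4).tolist())
E
python3 - <<'E'
from plan import *
from cell import *
d=load("side0.npz");P=cloud(d).reshape(-1,3)
S=P[(np.hypot(P[:,0]-.5755,P[:,1]+.309)<.02)&(P[:,2]>.07)&(P[:,2]<.175)]
for a,b in [(.08,.125),(.14,.162),(.163,.172)]:
    Q=S[(S[:,2]>a)&(S[:,2]<b)]; print(len(Q),Q.mean(0).round(4),Q.max(0).round(4))
    from scipy.optimize import least_squares
    r=.0125 if a<.12 else .014
    s=least_squares(lambda c:np.hypot(Q[:,0]-c[0],Q[:,1]-c[1])-r,[.5755,-.309],loss="soft_l1",f_scale=.001);print("axis",s.x.round(4))
s=state(); R0=Rq(s["tool_rot"]);p0=s["ee_pos"]
R1=tool(-40,30); G=np.array([.5755,-.309,.154]); T=G+[0,0,.13]+.019*R1.as_matrix()[:,2]
print(T,rel(R0,p0,R1,T)); print("lift",rel(R0,p0,R0,p0+[0,0,.1]), (R0.inv()*R1).magnitude()*57.3)
E
```

```text
250 [ 0.5734 -0.2994  0.1026] [ 0.5871 -0.2936  0.1248]
axis [ 0.5751 -0.3088]
147 [ 0.5736 -0.2986  0.1514] [ 0.589  -0.2928  0.1619]
axis [ 0.5752 -0.3092]
79 [ 0.5748 -0.3046  0.1665] [ 0.5889 -0.2924  0.169 ]
axis [ 0.5743 -0.3103]
[ 0.58810487 -0.31957674  0.2745    ] ([-30.87, 54.42, 53.35], [0.4514, -0.0557, -0.036])
lift ([0.0, 0.0, 0.0], [0.0, -0.0001, -0.1]) 82.23152025645663
```

arm_command([
  [[0,0,0,0,0,-0.04,0],[-30.87,54.42,53.35,0.4514,-0.0557,-0.04,0],[-30.87,54.42,53.35,0.4514,-0.0557,-0.04,0],[-30.87,54.42,53.35,0.4514,-0.0557,-0.04,0],[-30.87,54.42,53.35,0.4514,-0.0557,-0.04,0],[-30.87,54.42,53.35,0.4514,-0.0557,-0.04,0],[-30.87,54.42,53.35,0.4514,-0.0557,-0.04,0],[-30.87,54.42,53.35,0.4514,-0.0557,-0.04,0],[-30.87,54.42,53.35,0.4514,-0.0557,-0.04,0],[-30.87,54.42,53.35,0.4514,-0.0557,-0.036,0],[-30.87,54.42,53.35,0.4514,-0.0557,-0.036,0],[-30.87,54.42,53.35,0.4514,-0.0557,-0.036,0]],
])

```text
t: 1.35
ee_pos: [0.5769, -0.3281, 0.2792]
tool_rot: [0.171, 0.836, -0.285, 0.436]
contact_force: [-0.2, -0.8, 0.4]
width: 0.0876
```

```bash
cat > st.py <<'E'
from plan import *
from cell import *
def rep():
    s=state(); R=Rq(s["tool_rot"]); M=R.as_matrix(); z=M[:,2]
    print("t",round(s["t"],2),"q",s["joints"].round(3),"tcp",s["ee_pos"].round(4),"yaw",np.degrees(np.arctan2(z[1],z[0])).round(2),"pitch",np.degrees(np.arcsin(-z[2])).round(2),"y",M[:,1].round(3),"F",s["contact_force"].round(2),"w",round(s["width"],4))
    return s,R
if __name__=="__main__": rep()
E
python3 st.py
```

```text
t 1.35 q [-0.691  0.298  1.647 -0.043  0.22   1.574] tcp [ 0.5769 -0.3281  0.2792] yaw -40.27 pitch 34.07 y [-0.626 -0.779  0.038] F [-0.24 -0.77  0.36] w 0.0876
```

```bash
python3 - <<'E'
from st import *
s,R0=rep();p0=s["ee_pos"]
R1=tool(-40,48); z=R1.as_matrix()[:,2]; G=np.array([.575,-.309,.155])
# commanded pose = first target
Rc=tool(-40,30); pc=np.array([.5755,-.309,.154])+[0,0,.13]+.019*Rc.as_matrix()[:,2]
for h in (.07,0):
  T=G+[0,0,h]+.019*z
  print(h,T.round(4),"from meas",rel(R0,p0,R1,T),"from cmd",rel(Rc,pc,R1,T))
E
```

```text
t 1.35 q [-0.691  0.298  1.647 -0.043  0.22   1.574] tcp [ 0.5769 -0.3281  0.2792] yaw -40.27 pitch 34.07 y [-0.626 -0.779  0.038] F [-0.24 -0.77  0.36] w 0.0876
0.07 [ 0.5847 -0.3172  0.2109] from meas ([0.52, -13.92, 2.41], [-0.0565, -0.016, 0.0374]) from cmd ([0.0, -18.0, -0.0], [-0.0572, 0.0003, 0.0282])
0 [ 0.5847 -0.3172  0.1409] from meas ([0.52, -13.92, 2.41], [-0.1144, -0.0186, 0.0766]) from cmd ([0.0, -18.0, -0.0], [-0.1178, 0.0003, 0.0632])
```

arm_command([
  [[0.52,-13.92,2.41,-0.0565,-0.016,0.0374,0],[0.52,-13.92,2.41,-0.0565,-0.016,0.0374,0],[0.52,-13.92,2.41,-0.0565,-0.016,0.0374,0],[0.52,-13.92,2.41,-0.0565,-0.016,0.0374,0]],
])

```text
t: 1.75
ee_pos: [0.584, -0.3186, 0.212]
tool_rot: [0.124, 0.877, -0.319, 0.338]
contact_force: [-0.1, -0.1, -0.3]
width: 0.0882
```

```bash
python3 - <<'E'
from st import *
s,R0=rep();p0=s["ee_pos"]
R1=tool(-40,48); z=R1.as_matrix()[:,2]; G=np.array([.575,-.309,.155])
for h in (.07,0):
  T=G+[0,0,h]+.019*z
  print(h,T.round(4),"from meas",rel(R0,p0,R1,T))
d=get_image("wrist");cv2.imwrite("pics/w1.png",d["color"])
E
```

```text
t 1.75 q [-0.669  0.389  1.576 -0.048  0.442  1.634] tcp [ 0.584  -0.3186  0.212 ] yaw -40.08 pitch 47.85 y [-0.643 -0.766  0.001] F [-0.06 -0.07 -0.25] w 0.0882
0.07 [ 0.5847 -0.3172  0.2109] from meas ([0.06, -0.15, 0.05], [-0.001, -0.0016, 0.0006])
0 [ 0.5847 -0.3172  0.1409] from meas ([0.06, -0.15, 0.05], [-0.048, -0.0017, 0.0525])
```

View pics/w1.png

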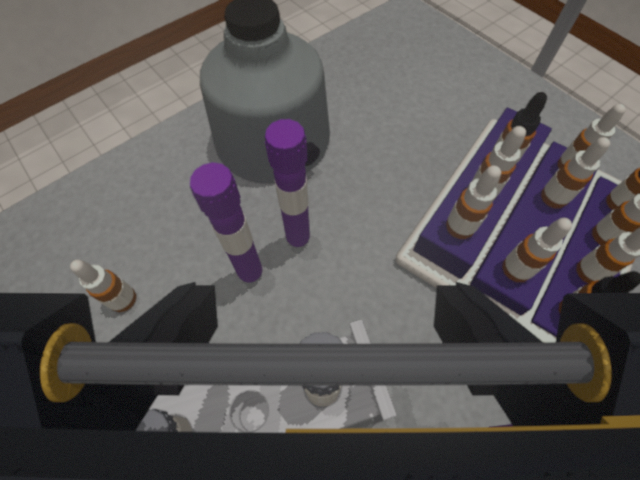

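The wrist view shows the cap at about (322,350), centred between the fingers at columns 215 and 435. I'll descend and grip.

arm_command([
  [[0,0,0,-0.024,-0.001,0.026,0],[0,0,0,-0.048,-0.0017,0.0525,0],[0,0,0,-0.048,-0.0017,0.0525,0],[0,0,0,-0.048,-0.0017,0.0525,0],[0,0,0,-0.048,-0.0017,0.0525,255],[0,0,0,-0.048,-0.0017,0.0525,255],[0,0,0,-0.048,-0.0017,0.0525,255],[0,0,0,-0.048,-0.0017,0.0525,255],[0,0,0,-0.048,-0.0017,0.0525,255],[0,0,0,-0.048,-0.0017,0.0525,255],[0,0,0,-0.048,-0.0017,0.0525,255],[0,0,0,-0.048,-0.0017,0.0525,255]],
])

```text
t: 3.0
ee_pos: [0.5845, -0.3168, 0.1405]
tool_rot: [0.123, 0.877, -0.319, 0.337]
contact_force: [0.3, 0.1, -0.5]
width: 0.0273
```

```bash
python3 - <<'E'
from st import *
s,R0=rep();p0=s["ee_pos"]
print("grasp pt",(p0-.019*R0.as_matrix()[:,2]).round(4), "lift .13", rel(R0,p0,R0,p0+[0,0,.13])[1])
d=get_image("side");cv2.imwrite("pics/s2.png",d["color"])
E
```

```text
t 3.0 q [-0.666  0.487  1.664 -0.089  0.258  1.68 ] tcp [ 0.5845 -0.3168  0.1405] yaw -40.08 pitch 47.99 y [-0.643 -0.766  0.001] F [ 0.3   0.08 -0.52] w 0.0273
grasp pt [ 0.5748 -0.3087  0.1546] lift .13 [0.087, 0.0001, -0.0966]
```

View pics/s2.png

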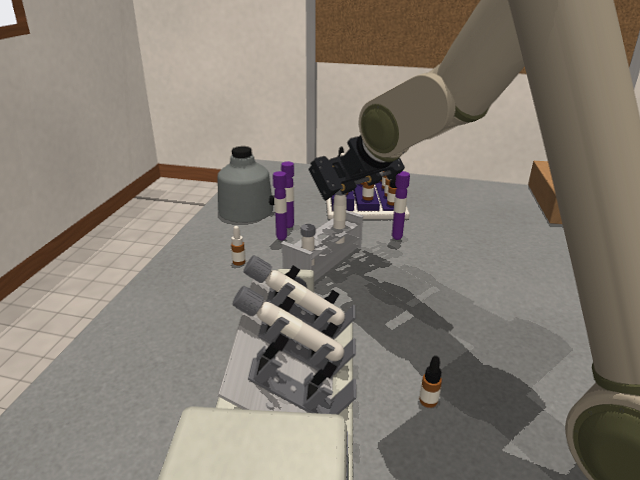

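arm_command([
  [[0,0,0,0.0134,0,-0.0149,255],[0,0,0,0.0268,0,-0.0297,255],[0,0,0,0.0468,0,-0.052,255],[0,0,0,0.0669,0,-0.0743,255],[0,0,0,0.087,0,-0.0966,255],[0,0,0,0.107,0,-0.1189,255],[0,0,0,0.1204,0,-0.1338,255],[0,0,0,0.1204,0,-0.1338,255],[0,0,0,0.1204,0,-0.1338,255]],
])

```text
t: 3.95
ee_pos: [0.5842, -0.3164, 0.3193]
tool_rot: [0.123, 0.878, -0.319, 0.336]
contact_force: [0.8, -1.2, -1.2]
width: 0.0271
```

```bash
cat > hold.py <<'E'
from st import *
from fit import frame,horig
mp=np.load("mixer.npy"); Rm,Rh=frame(mp); H=horig(mp,.072,mp[3]); YAW=np.degrees(mp[2])
def hp(x,y,z): return H+Rh@np.array([x,y,z])
def toH(P): return (P-H)@Rh
E
python3 - <<'E'
from hold import *
s,R0=rep();p0=s["ee_pos"]
d=get_image("side");cv2.imwrite("pics/s3.png",d["color"]);np.savez("side3.npz",**d)
d=get_image("top");cv2.imwrite("pics/t3.png",d["color"]);np.savez("top3.npz",**d)
# target: tool pitch 103, grasp s=.1466 -> x=.0806
R1=tool(YAW,103); z=R1.as_matrix()[:,2]
for nm,(x,y,zz) in dict(pre=(.0836,.004,.12),mid=(.0836,.004,.05)).items():
    T=hp(x,y,zz)+.019*z; print(nm,T.round(4),rel(R0,p0,R1,T),(R0.inv()*R1).magnitude()*57.3)
E
```

```text
t 3.95 q [-0.665  0.284  1.395 -0.034  0.731  1.62 ] tcp [ 0.5842 -0.3164  0.3193] yaw -40.09 pitch 48.08 y [-0.643 -0.766  0.001] F [ 0.8  -1.21 -1.18] w 0.0271
pre [0.5283 0.1976 0.2663] ([12.87, -51.33, -49.7], [-0.313, -0.3577, -0.2103]) 72.6057370458697
mid [0.5679 0.2042 0.209 ] ([12.87, -51.33, -49.7], [-0.3319, -0.3883, -0.1503]) 72.6057370458697
```

View pics/s3.png

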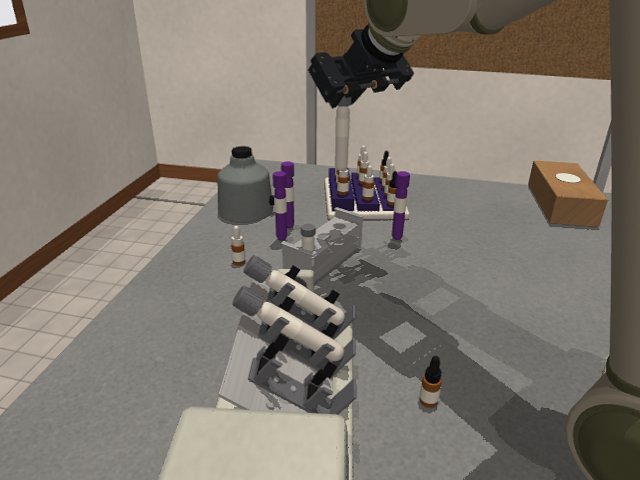

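```bash
python3 - <<'E'
from hold import *
s,R0=rep();p0=s["ee_pos"]
R1=tool(YAW,103); z=R1.as_matrix()[:,2]
T=hp(.0836,.004,.16)+.019*z; print(T.round(4),rel(R0,p0,R1,T))
E
```

```text
t 4.05 q [-0.665  0.285  1.396 -0.034  0.732  1.62 ] tcp [ 0.5842 -0.3164  0.3183] yaw -40.09 pitch 48.18 y [-0.643 -0.766  0.001] F [ 0.96 -0.4  -0.69] w 0.0272
[0.5057 0.1938 0.2991] ([12.83, -51.23, -49.7], [-0.3019, -0.3402, -0.2448])
```

arm_command([
  [[1.28,-5.1,-5,-0.006,-0.006,-0.03,255],[2.57,-10.2,-9.9,-0.04,-0.045,-0.06,255],[3.85,-15.4,-14.9,-0.07,-0.08,-0.08,255],[5.1,-20.5,-19.9,-0.1,-0.115,-0.11,255],[6.4,-25.6,-24.8,-0.13,-0.15,-0.135,255],[7.7,-30.7,-29.8,-0.16,-0.18,-0.16,255],[9,-35.9,-34.8,-0.19,-0.215,-0.18,255],[10.3,-41,-39.8,-0.22,-0.25,-0.2,255],[11.5,-46.1,-44.7,-0.25,-0.285,-0.22,255],[12.83,-51.23,-49.7,-0.28,-0.315,-0.235,255],[12.83,-51.23,-49.7,-0.3019,-0.3402,-0.2448,255],[12.83,-51.23,-49.7,-0.3019,-0.3402,-0.2448,255]],
])

```text
t: 5.25
ee_pos: [0.5051, 0.1978, 0.2968]
tool_rot: [0.01, 0.99, 0.085, -0.114]
contact_force: [-0.2, -0.1, -0.7]
width: 0.0269
```

```bash
python3 - <<'E'
from hold import *
s,R0=rep();p0=s["ee_pos"]
for n in ("side","top"):
    d=get_image(n);cv2.imwrite(f"pics/{n}4.png",d["color"]);np.savez(f"{n}4.npz",**d)
E
```

```text
t 5.25 q [ 0.157  0.441  1.053 -0.005  1.878  1.556] tcp [0.5051 0.1978 0.2968] yaw -169.89 pitch 76.83 y [ 0.17  -0.985  0.001] F [-0.25 -0.08 -0.67] w 0.0269
```

View pics/side4.png

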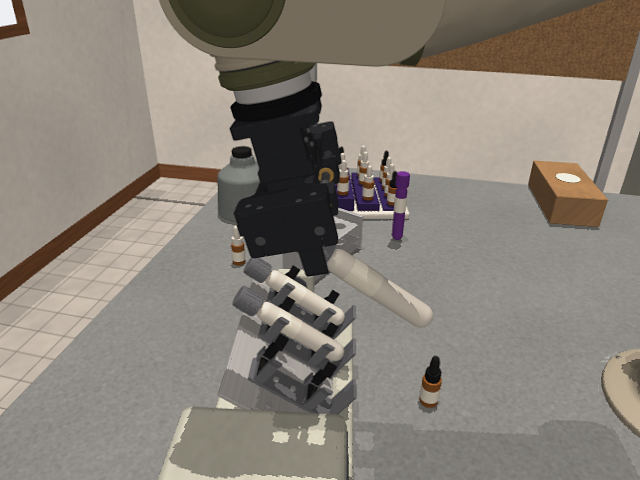

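View pics/top4.png

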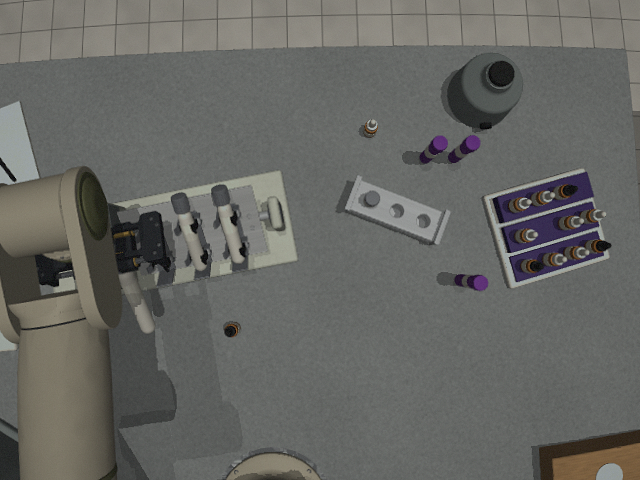

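The tube is held above the left holder, cap uphill: in the side view it runs from (340,260) to (425,315). I'll fit its actual axis in the holder frame.

```bash
cat > tubefit.py <<'E'
from hold import *
from scipy.optimize import least_squares
def fit(files,z0,y0=.004,xr=(-.055,.05),tol=.02,skip=False):
    L=np.vstack([toH(cloud(load(f)).reshape(-1,3)) for f in files])
    q=np.array([y0,z0,0,0.])
    for it in range(8):
        t=tol if it<2 else .004
        r=lambda q,S:np.hypot((S[:,1]-q[0]-q[2]*S[:,0]),(S[:,2]-q[1]-q[3]*S[:,0]))-.0125
        m=(abs(r(q,L))<t)&(L[:,0]>xr[0])&(L[:,0]<xr[1])&(L[:,2]>q[1]-.008)
        if skip: m&=(abs(abs(L[:,0])-.034)>.009)
        S=L[m]; q=least_squares(lambda q:r(q,S),q,loss="soft_l1",f_scale=.001).x
    N=L[(np.hypot(L[:,1]-q[0]-q[2]*L[:,0],L[:,2]-q[1]-q[3]*L[:,0])<.0145)&(L[:,0]<.0)&(L[:,0]>-.12)]
    print(files,len(S),"y %.4f z %.4f slopes deg y %.2f z %.2f"%(q[0],q[1],*np.degrees(q[2:])),"rms",np.sqrt((r(q,S)**2).mean()).round(5),"foot x",np.percentile(N[:,0],[.2,.5,1]).round(4) if len(N) else None)
    return q
E
python3 - <<'E'
from tubefit import *
for f in (["side4.npz"],["top4.npz"],["side4.npz","top4.npz"]):
  try: fit(f,.16)
  except Exception as e: print(f,e)
E
```

```text
['side4.npz'] 2428 y 0.0084 z 0.1562 slopes deg y 0.19 z 0.60 rms 0.00071 foot x [-0.0616 -0.0611 -0.0602]
['top4.npz'] 866 y 0.0055 z 0.1563 slopes deg y -0.37 z 0.70 rms 0.00108 foot x [-0.0589 -0.0582 -0.0578]
['side4.npz', 'top4.npz'] 3276 y 0.0080 z 0.1565 slopes deg y 0.13 z 0.61 rms 0.00116 foot x [-0.0615 -0.0608 -0.0596]
```

```bash
python3 - <<'E'
from hold import *
s,R0=rep();p0=s["ee_pos"]
print("tcp in H",toH(p0-.019*R0.as_matrix()[:,2]).round(4))
R1=tool(YAW,102.5);z=R1.as_matrix()[:,2]
for zz in (.06,.037):
    T=hp(.0836,.004,zz)+.019*z; print(zz,rel(R0,p0,R1,T))
E
```

```text
t 5.35 q [ 0.151  0.438  1.052 -0.007  1.878  1.554] tcp [0.5059 0.1941 0.2986] yaw -169.73 pitch 77.0 y [ 0.166 -0.986  0.003] F [ 0.15 -1.19 -0.05] w 0.0269
tcp in H [0.0835 0.0043 0.1594]
0.06 ([0.18, 0.5, 0.06], [0.0741, 0.0001, 0.0665])
0.037 ([0.18, 0.5, 0.06], [0.0912, 0.0001, 0.0819])
```

```bash
python3 - <<'E'
from hold import *
s,R0=rep();p0=s["ee_pos"]
R1=tool(YAW,103.5);z=R1.as_matrix()[:,2]
for zz in (.06,.037):
    T=hp(.083,.004,zz)+.019*z; print(zz,rel(R0,p0,R1,T))
E
```

```text
t 5.35 q [ 0.151  0.438  1.052 -0.007  1.878  1.554] tcp [0.5059 0.1941 0.2986] yaw -169.73 pitch 77.0 y [ 0.166 -0.986  0.003] F [ 0.15 -1.19 -0.05] w 0.0269
0.06 ([0.18, -0.5, 0.06], [0.0734, 0.0001, 0.0669])
0.037 ([0.18, -0.5, 0.06], [0.0905, 0.0001, 0.0823])
```

arm_command([
  [[0.1,-0.2,0,0.018,0,0.016,255],[0.18,-0.5,0.06,0.037,0,0.034,255],[0.18,-0.5,0.06,0.055,0,0.05,255],[0.18,-0.5,0.06,0.0734,0.0001,0.0669,255],[0.18,-0.5,0.06,0.082,0.0001,0.075,255],[0.18,-0.5,0.06,0.0905,0.0001,0.0823,255],[0.18,-0.5,0.06,0.0905,0.0001,0.0823,255],[0.18,-0.5,0.06,0.0905,0.0001,0.0823,255]],
])

```text
t: 6.15
ee_pos: [0.5751, 0.2044, 0.2004]
tool_rot: [0.009, 0.99, 0.081, -0.116]
contact_force: [-0.1, -0.1, -0.9]
width: 0.0272
```

```bash
python3 - <<'E'
from tubefit import *
s,R0=rep();p0=s["ee_pos"]
print("grasp in H",toH(p0-.019*R0.as_matrix()[:,2]).round(4))
for n in ("side","top"):
    d=get_image(n);np.savez(f"{n}5.npz",**d)
    c=d["color"][220:440,180:460] if n=="side" else d["color"][160:350,60:300]
    cv2.imwrite(f"pics/{n}5.png",cv2.resize(c,None,fx=2.7,fy=2.7,interpolation=cv2.INTER_CUBIC))
for f in (["side5.npz"],["top5.npz"]):
  try: fit(f,.037)
  except Exception as e: print(f,e)
E
```

```text
t 6.15 q [ 0.149  0.621  1.008 -0.003  1.745  1.556] tcp [0.5751 0.2044 0.2004] yaw -170.72 pitch 76.69 y [ 0.163 -0.987 -0.   ] F [-0.07 -0.08 -0.92] w 0.0272
grasp in H [0.0846 0.003  0.0388]
['side5.npz'] 2035 y 0.0039 z 0.0370 slopes deg y 0.06 z 0.38 rms 0.0008 foot x [-0.0702 -0.0697 -0.0686]
['top5.npz'] 712 y 0.0031 z 0.0368 slopes deg y -1.16 z 0.54 rms 0.00131 foot x [-0.07   -0.0692 -0.0664]
```

View pics/side5.png

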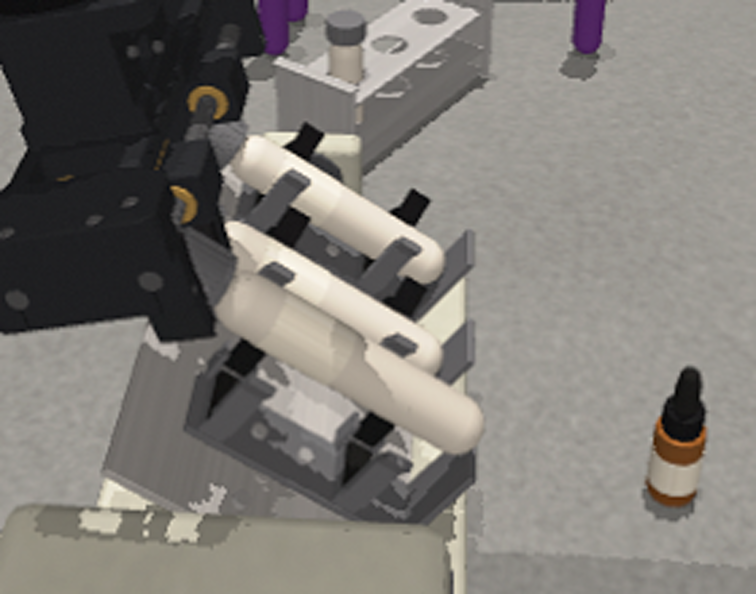

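View pics/top5.png

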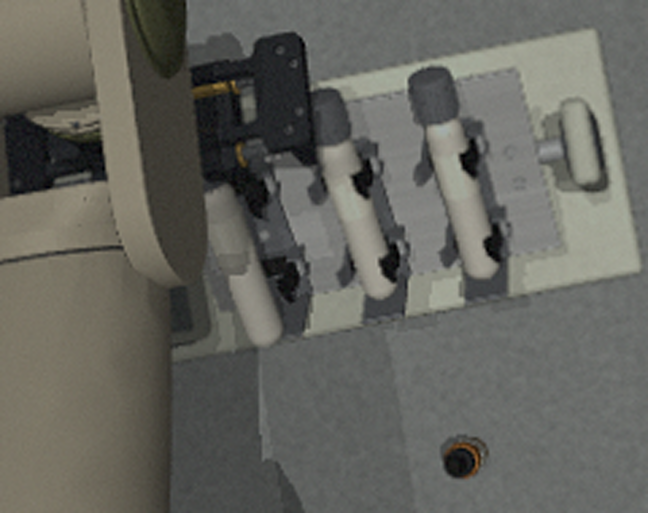

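```bash
cat > foot.py <<'E'
from tubefit import *
def foot(f,q,yoff=0,zmin=None):
    L=toH(cloud(load(f)).reshape(-1,3)); L[:,1]-=yoff
    y=L[:,1]-q[0]-q[2]*L[:,0]; z=L[:,2]-q[1]-q[3]*L[:,0]
    xc=-.05
    for it in range(6):
        r=np.sqrt((L[:,0]-xc)**2+y*y+z*z)
        m=(abs(r-.0125)<(.008 if it<2 else .003))&(L[:,0]<xc-.002)&(z>(-.002 if zmin is None else zmin-q[1]))
        S=np.c_[L[m,0],y[m],z[m]]
        xc=least_squares(lambda c:np.sqrt((S[:,0]-c[0])**2+S[:,1]**2+S[:,2]**2)-.0125,[xc],loss="soft_l1",f_scale=.001).x[0]
    print(f,"foot x",round(xc-.0125,4),"n",m.sum())
E
python3 - <<'E'
from foot import *
q=np.array([0,0,0,0.])
for f in("side0.npz","top0.npz"): foot(f,q,-.072); foot(f,q,-.144)
q=np.array([.0037,.0370,0,np.radians(.45)])
for f in("side5.npz","top5.npz"): foot(f,q,0,.028)
E
```

```text
side0.npz foot x -0.0821 n 52
side0.npz foot x -0.0743 n 45
top0.npz foot x -0.0751 n 40
top0.npz foot x -0.0742 n 43
side5.npz foot x -0.0627 n 72
top5.npz foot x -0.0626 n 24
```

```bash
python3 - <<'E'
from hold import *
s,R0=rep();p0=s["ee_pos"]
g=toH(p0-.019*R0.as_matrix()[:,2]);print("grasp in H",g.round(4))
R1=tool(YAW,103.9);z=R1.as_matrix()[:,2]
for zz in (.029,.0235,.021):
    T=hp(.0843,.0045,zz)+.019*z; print(zz,rel(R0,p0,R1,T))
E
```

```text
t 6.25 q [ 0.149  0.62   1.008 -0.003  1.745  1.556] tcp [0.575  0.2046 0.2008] yaw -170.71 pitch 76.73 y [ 0.163 -0.987 -0.   ] F [ 0.16  1.   -0.78] w 0.0268
grasp in H [0.0847 0.0032 0.0391]
0.029 ([-0.04, -0.63, -0.09], [0.0071, -0.0013, 0.0071])
0.0235 ([-0.04, -0.63, -0.09], [0.0112, -0.0013, 0.0107])
0.021 ([-0.04, -0.63, -0.09], [0.013, -0.0013, 0.0124])
```

arm_command([
  [[0,-0.3,0,0.004,-0.0007,0.004,255],[-0.04,-0.63,-0.09,0.0071,-0.0013,0.0071,255],[-0.04,-0.63,-0.09,0.0091,-0.0013,0.0089,255],[-0.04,-0.63,-0.09,0.0112,-0.0013,0.0107,255],[-0.04,-0.63,-0.09,0.0112,-0.0013,0.0107,255],[-0.04,-0.63,-0.09,0.0112,-0.0013,0.0107,255]],
])

```text
t: 6.85
ee_pos: [0.5832, 0.2073, 0.1866]
tool_rot: [0.01, 0.989, 0.082, -0.121]
contact_force: [1.3, 0.1, -0.8]
width: 0.0268
```

```bash
python3 - <<'E'
from foot import *
s,R0=rep();p0=s["ee_pos"]
g=toH(p0-.019*R0.as_matrix()[:,2]);print("grasp in H",g.round(4),"F in H",(s["contact_force"]@Rh).round(2))
for n in ("side","top"):
    d=get_image(n);np.savez(f"{n}6.npz",**d)
    q=fit([f"{n}6.npz"],.023,skip=True); foot(f"{n}6.npz",q,0,.028)
c=load("side6.npz")["color"][220:440,180:460]
cv2.imwrite("pics/side6.png",cv2.resize(c,None,fx=2.7,fy=2.7,interpolation=cv2.INTER_CUBIC))
R1=tool(YAW,103.9);z=R1.as_matrix()[:,2]
for zz in (.021,.0195):
    T=hp(.0843,.0045,zz)+.019*z; print(zz,rel(R0,p0,R1,T))
E
```

```text
t 6.85 q [ 0.152  0.652  0.991 -0.003  1.744  1.557] tcp [0.5832 0.2073 0.1866] yaw -170.53 pitch 76.0 y [ 0.165 -0.986 -0.   ] F [ 1.26  0.09 -0.81] w 0.0268
grasp in H [0.0838 0.0045 0.0225] F in H [ 0.57 -0.12 -1.38]
['side6.npz'] 1303 y 0.0052 z 0.0217 slopes deg y 0.27 z -0.47 rms 0.00081 foot x [-0.0708 -0.0702 -0.07  ]
side6.npz foot x -0.0636 n 39
['top6.npz'] 460 y 0.0044 z 0.0212 slopes deg y -1.08 z -0.30 rms 0.00129 foot x [-0.0721 -0.0718 -0.071 ]
top6.npz foot x -0.0639 n 22
0.021 ([-0.0, 0.1, -0.0], [0.0015, 0.0, 0.0006])
0.0195 ([-0.0, 0.1, -0.0], [0.0027, 0.0, 0.0016])
```

View pics/side6.png

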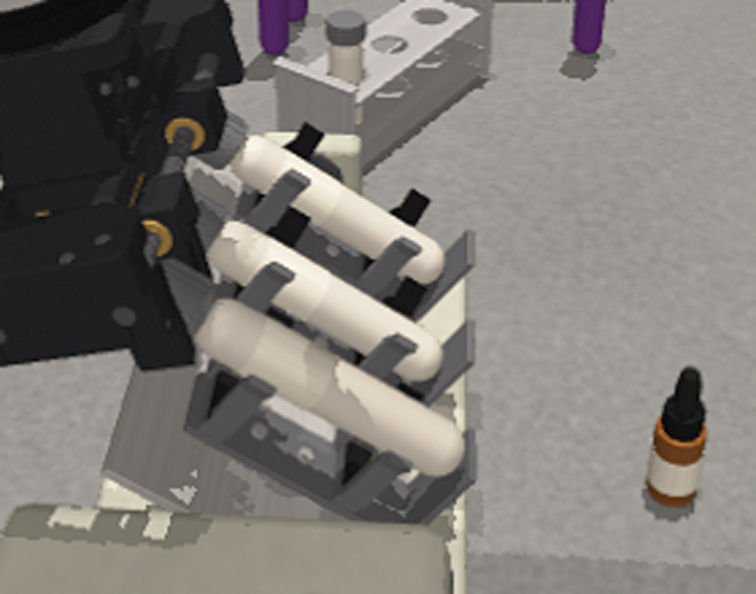

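arm_command([
  [[0,0.2,0,0.0015,0,0.0008,255],[0,0.4,0,0.0027,0,0.0016,255],[0,0.4,0,0.0027,0,0.0016,255],[0,0.4,0,0.0027,0,0.0016,255]],
])

```text
t: 7.35
ee_pos: [0.5854, 0.2073, 0.1846]
tool_rot: [0.01, 0.99, 0.082, -0.118]
contact_force: [-2.1, -3.7, 2.1]
width: 0.0269
```

```bash
cat > chk.py <<'E'
from foot import *
import sys
k=sys.argv[1]; z0=float(sys.argv[2])
s,R0=rep();p0=s["ee_pos"]
g=toH(p0-.019*R0.as_matrix()[:,2]);print("grasp in H",g.round(4),"tcp in H",toH(p0).round(4),"F in H",(s["contact_force"]@Rh).round(2))
for n in ("side","top"):
    d=get_image(n);np.savez(f"{n}{k}.npz",**d)
    try: q=fit([f"{n}{k}.npz"],z0,skip=True); foot(f"{n}{k}.npz",q,0,.028 if z0>.01 else .004)
    except Exception as e: print(n,e)
c=load(f"side{k}.npz")["color"][220:440,180:460]
cv2.imwrite(f"pics/side{k}.png",cv2.resize(c,None,fx=2.7,fy=2.7,interpolation=cv2.INTER_CUBIC))
E
python3 chk.py 7 .0195
```

```text
t 7.35 q [ 0.152  0.654  0.992 -0.004  1.734  1.557] tcp [0.5854 0.2073 0.1846] yaw -170.4 pitch 76.39 y [ 0.164 -0.986  0.001] F [-2.05 -3.74  2.06] w 0.0269
grasp in H [0.0843 0.0042 0.0197] tcp in H [0.07   0.0042 0.0071] F in H [-0.98 -3.35  3.2 ]
['side7.npz'] 1299 y 0.0045 z 0.0203 slopes deg y 0.57 z -1.55 rms 0.00081 foot x [-0.0711 -0.0706 -0.0702]
side7.npz foot x -0.0631 n 29
['top7.npz'] 454 y 0.0036 z 0.0199 slopes deg y -0.73 z -1.12 rms 0.00135 foot x [-0.072  -0.0712 -0.0707]
top7.npz foot x -0.0645 n 9
```

The outward contact force is 3 N, so the tube is resting in the mouth at z ≈ 20 mm with the foot about 2–3 mm from the stop. Releasing now.

arm_command([
  [[0,0,0,-0.0005,0,-0.0005,200],[0,0,0,-0.0005,0,-0.0005,150],[0,0,0,-0.0005,0,-0.0005,95],[0,0,0,-0.0005,0,-0.0005,95],[0,0,0,-0.0005,0,-0.0005,95],[0,0,0,-0.0005,0,-0.0005,95]],
])

```text
t: 8.05
ee_pos: [0.585, 0.2078, 0.185]
tool_rot: [0.01, 0.99, 0.082, -0.118]
contact_force: [-0.4, -0.3, 0.1]
width: 0.0555
```

```bash
python3 chk.py 8 .0195; python3 -c "
from hold import *
s,R0=rep(); p0=s['ee_pos']
print(rel(R0,p0,R0,p0+Rh@np.array([.0,0,.09])))
print('upz', rel(R0,p0,R0,p0+Rh@np.array([.07*.57,0,.07*.82])))"
```

```text
t 8.05 q [ 0.152  0.653  0.992 -0.003  1.734  1.557] tcp [0.585  0.2078 0.185 ] yaw -170.58 pitch 76.41 y [ 0.165 -0.986 -0.   ] F [-0.43 -0.3   0.06] w 0.0555
grasp in H [0.0843 0.0047 0.0202] tcp in H [0.07   0.0047 0.0076] F in H [-0.35 -0.23  0.32]
['side8.npz'] 1295 y 0.0042 z 0.0192 slopes deg y 0.55 z -0.10 rms 0.00082 foot x [-0.0708 -0.0706 -0.0702]
side8.npz foot x -0.0672 n 29
['top8.npz'] 451 y 0.0033 z 0.0188 slopes deg y -0.23 z 0.41 rms 0.00137 foot x [-0.0721 -0.0719 -0.0713]
top8.npz foot x -0.0688 n 11
t 8.15 q [ 0.152  0.653  0.992 -0.003  1.734  1.557] tcp [0.585  0.2077 0.185 ] yaw -170.56 pitch 76.41 y [ 0.165 -0.986 -0.   ] F [-0.42  0.18 -0.98] w 0.0552
([0.0, 0.0, 0.0], [-0.0675, -0.0, -0.0595])
upz ([0.0, 0.0, 0.0], [-0.0167, -0.0, -0.0679])
```

View pics/side8.png

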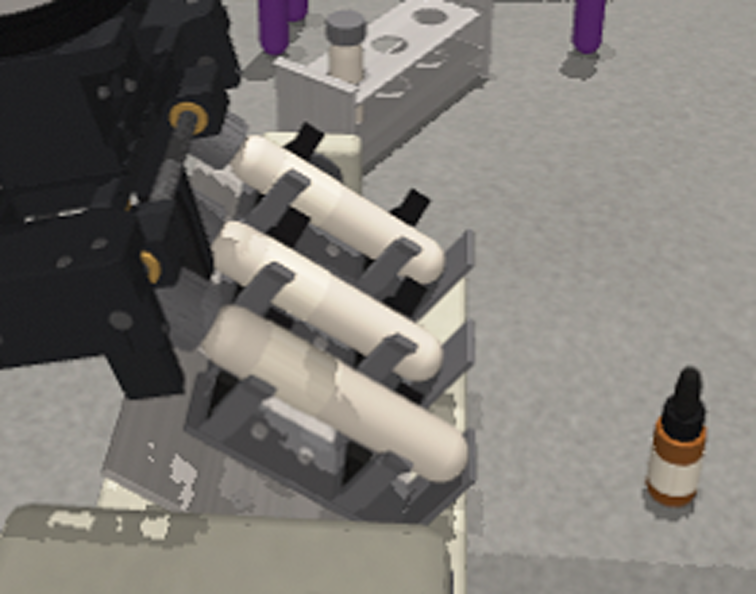

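The tube rests in the mouth: measured y is about 4 mm, z about 19 mm, and the foot is on the stop. I'll retract, turn the tool onto the holder normal, close it and press at mid-tube.

arm_command([
  [[0,0,0,0,0,-0.02,95],[0,0,0,0,0,-0.05,95],[0,0,0,0,0,-0.09,95],[0,0,0,0,0,-0.12,95],[0,0,0,0,0,-0.12,255]],
])

```text
t: 8.65
ee_pos: [0.614, 0.2124, 0.3056]
tool_rot: [0.009, 0.99, 0.082, -0.114]
contact_force: [-1.4, -0.8, 0.4]
width: 0.0493
```

```bash
python3 -c "
from hold import *
s,R0=rep(); p0=s['ee_pos']; R1=tool(YAW,55)
print('tcpH',toH(p0))
for z in (.1,.05): print(z,rel(R0,p0,R1,hp(0,.002,z)))"
```

```text
t 8.65 q [ 0.152  0.663  0.635 -0.003  2.073  1.557] tcp [0.614  0.2124 0.3056] yaw -170.54 pitch 76.86 y [ 0.165 -0.986 -0.   ] F [-1.39 -0.83  0.38] w 0.0493
tcpH [0.1631988  0.00451561 0.08954346]
0.1 ([-0.0, 48.14, -0.01], [-0.1167, 0.0025, 0.1146])
0.05 ([-0.0, 48.14, -0.01], [-0.0794, 0.0025, 0.1479])
```

arm_command([
  [[0,8,0,-0.025,0.0005,0.01,255],[0,16,0,-0.05,0.001,0.03,255],[0,24,0,-0.07,0.0015,0.05,255],[0,32,0,-0.09,0.002,0.075,255],[0,40,0,-0.105,0.0025,0.095,255],[0,48.14,0,-0.1167,0.0025,0.1146,255],[0,48.14,0,-0.1167,0.0025,0.1146,255],[0,48.14,0,-0.1167,0.0025,0.1146,255],[0,48.14,0,-0.1167,0.0025,0.1146,255]],
])

```text
t: 9.55
ee_pos: [0.4747, 0.1867, 0.2178]
tool_rot: [-0.024, 0.952, 0.079, 0.295]
contact_force: [-0.4, 0.7, 0.0]
width: 0.0006
```

```bash
python3 chk.py 9 .0195; python3 -c "
from hold import *
s,R0=rep(); p0=s['ee_pos']; R1=tool(YAW,55)
for z in (.034,.0125): print(z,rel(R0,p0,R1,hp(0,.002,z)))"
```

```text
t 9.55 q [0.133 0.142 1.85  0.035 0.549 1.514] tcp [0.4747 0.1867 0.2178] yaw 9.48 pitch 55.59 y [ 0.164 -0.986 -0.   ] F [-0.4   0.71  0.01] w 0.0006
grasp in H [-0.0029  0.002   0.1179] tcp in H [-0.0031  0.002   0.0989] F in H [-0.22  0.76  0.17]
['side9.npz'] 1291 y 0.0042 z 0.0192 slopes deg y 0.56 z -0.19 rms 0.00082 foot x [-0.0708 -0.0705 -0.0702]
side9.npz foot x -0.0668 n 29
['top9.npz'] 468 y 0.0035 z 0.0188 slopes deg y -0.22 z 0.25 rms 0.00126 foot x [-0.0722 -0.0718 -0.071 ]
top9.npz foot x -0.0698 n 6
t 9.65 q [0.133 0.143 1.848 0.035 0.548 1.514] tcp [0.4762 0.1868 0.2186] yaw 9.46 pitch 55.45 y [ 0.164 -0.986 -0.   ] F [ 1.4  -0.05  0.51] w 0.0005
0.034 ([0.01, 0.45, -0.01], [0.002, -0.0001, 0.0646])
0.0125 ([0.01, 0.45, -0.01], [0.0021, -0.0001, 0.0861])
```

View pics/side9.png

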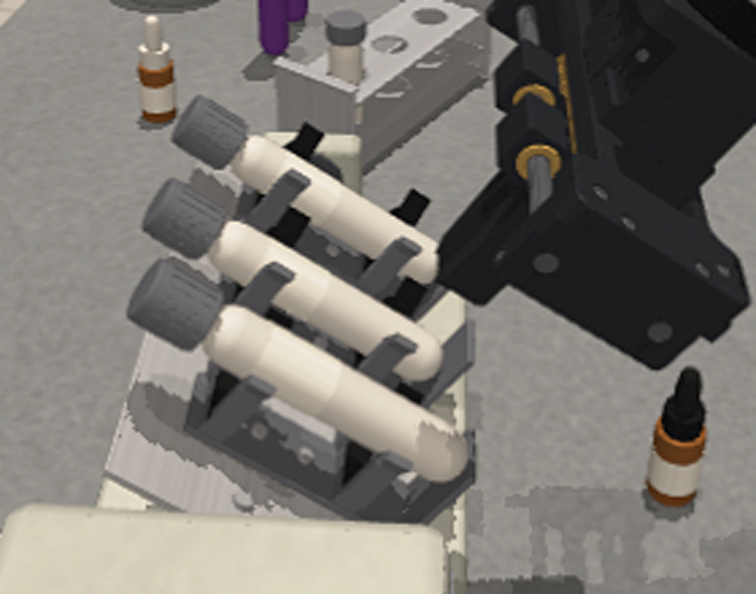

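arm_command([
  [[0,0.45,0,0.002,0,0.03,255],[0,0.45,0,0.002,0,0.055,255],[0,0.45,0,0.002,0,0.064,255],[0,0.45,0,0.002,0,0.067,255],[0,0.45,0,0.002,0,0.067,255]],
])

```text
t: 10.15
ee_pos: [0.5144, 0.1933, 0.1641]
tool_rot: [-0.025, 0.95, 0.079, 0.3]
contact_force: [0.1, 1.3, 0.1]
width: 0.0006
```

```bash
cat > f.py <<'E'
from hold import *
s,R0=rep(); print("tcpH",toH(s['ee_pos']).round(4),"FH",(s["contact_force"]@Rh).round(2))
E
python3 f.py
```

```text
t 10.15 q [0.136 0.288 1.852 0.044 0.391 1.506] tcp [0.5144 0.1933 0.1641] yaw 9.48 pitch 55.01 y [ 0.165 -0.986 -0.   ] F [0.12 1.34 0.1 ] w 0.0006
tcpH [-0.0009  0.002   0.0318] FH [ 0.33  1.31 -0.11]
```

Right at contact. Now I'll press in small steps.

arm_command([
  [[0,0,0,0.001,0,0.0015,255],[0,0,0,0.001,0,0.003,255],[0,0,0,0.001,0,0.0045,255],[0,0,0,0.001,0,0.006,255],[0,0,0,0.001,0,0.006,255]],
])

```text
t: 10.65
ee_pos: [0.5183, 0.194, 0.1599]
tool_rot: [-0.025, 0.95, 0.079, 0.3]
contact_force: [0.1, 0.3, 0.5]
width: 0.0003
```

```bash
python3 f.py
```

```text
t 10.65 q [0.136 0.301 1.849 0.045 0.38  1.506] tcp [0.5183 0.194  0.1599] yaw 9.48 pitch 54.96 y [ 0.165 -0.986 -0.   ] F [0.11 0.3  0.51] w 0.0003
tcpH [-0.0001  0.0021  0.0261] FH [0.42 0.28 0.33]
```

```bash
python3 chk.py 10 .0195; python3 - <<'E'
from h import *
c=load("top10.npz")["color"][160:350,60:300]; cv2.imwrite("pics/t10.png",cv2.resize(c,None,fx=2.7,fy=2.7))
E
```

```text
t 10.65 q [0.136 0.301 1.849 0.045 0.38  1.506] tcp [0.5183 0.194  0.1599] yaw 9.48 pitch 54.96 y [ 0.165 -0.986 -0.   ] F [0.11 0.3  0.51] w 0.0003
grasp in H [-0.0001  0.0021  0.0451] tcp in H [-0.0001  0.0021  0.0261] F in H [0.42 0.28 0.33]
['side10.npz'] 210 y 0.0086 z 0.0500 slopes deg y -21.75 z -5.99 rms 0.00191 foot x None
side10.npz foot x -0.0625 n 0
['top10.npz'] 92 y -0.0010 z 0.0397 slopes deg y 3.65 z 25.58 rms 0.0019 foot x [-0.0725 -0.0724 -0.0721]
top10.npz foot x -0.0721 n 21
```

View pics/side10.png

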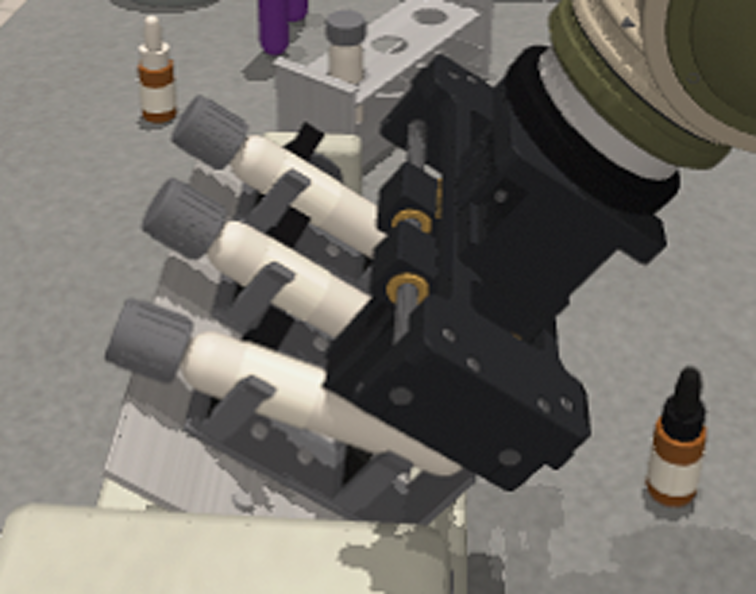

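The cap end has dropped, so the upper side may be in with the foot end still up. I'll back off to look before pressing more.

arm_command([
  [[0,0,0,0,0,-0.02,255],[0,0,0,0,0,-0.06,255],[0,0,0,-0.02,0,-0.085,255],[0,0,0,-0.02,0,-0.085,255]],
])

```text
t: 11.15
ee_pos: [0.4514, 0.1832, 0.2187]
tool_rot: [-0.025, 0.95, 0.079, 0.3]
contact_force: [-1.0, 0.1, -1.2]
width: 0.0003
```

```bash
python3 chk.py 11 .011; python3 - <<'E'
from h import *
c=load("top11.npz")["color"][160:350,60:300]; cv2.imwrite("pics/t11.png",cv2.resize(c,None,fx=2.7,fy=2.7))
E
```

```text
t 11.15 q [0.131 0.099 1.906 0.04  0.525 1.508] tcp [0.4514 0.1832 0.2187] yaw 9.52 pitch 54.94 y [ 0.165 -0.986 -0.   ] F [-1.05  0.07 -1.21] w 0.0003
grasp in H [-0.0219  0.0024  0.1321] tcp in H [-0.0219  0.0024  0.1131] F in H [-1.53  0.24 -0.4 ]
['side11.npz'] 1286 y 0.0023 z 0.0108 slopes deg y -2.26 z -15.08 rms 0.00085 foot x [-0.0703 -0.0701 -0.0696]
side11.npz foot x -0.0625 n 0
['top11.npz'] 489 y 0.0016 z 0.0102 slopes deg y -3.13 z -14.88 rms 0.00147 foot x [-0.0714 -0.0709 -0.0704]
top11.npz foot x -0.0625 n 0
```

View pics/side11.png

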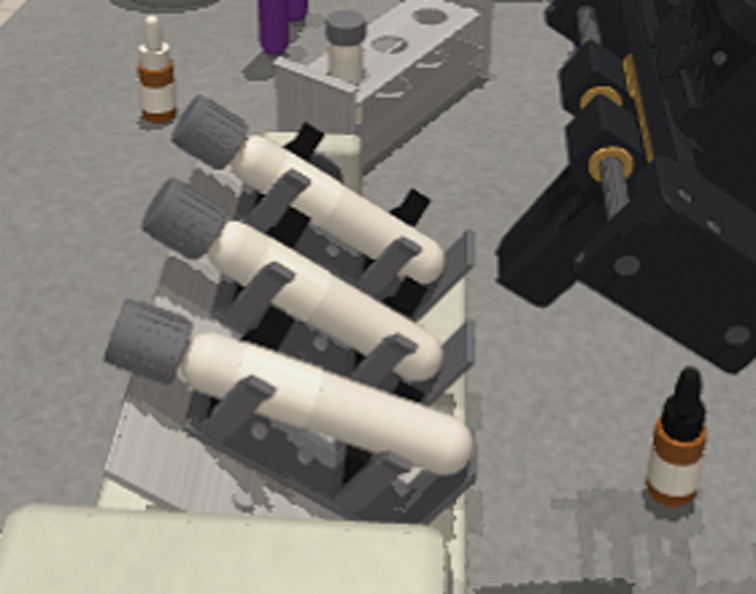

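View pics/t11.png

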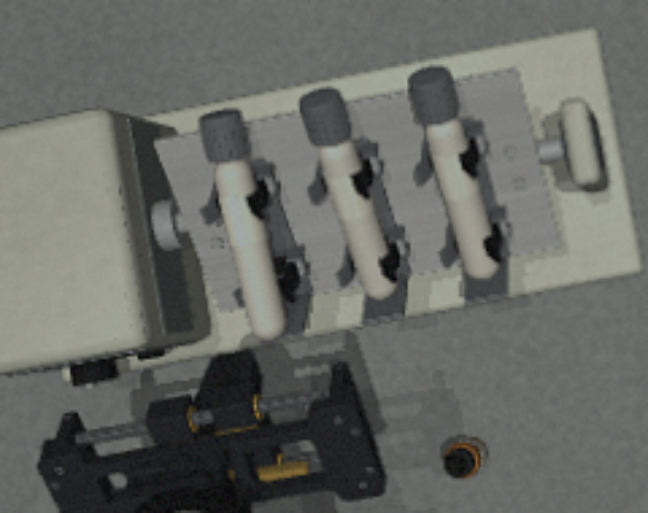

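```bash
cat > foot2.py <<'E'
from tubefit import *
import sys
def foot2(f,z0):
    q=fit([f],z0,skip=True); L=toH(cloud(load(f)).reshape(-1,3))
    d=np.array([1,q[2],q[3]]);d/=np.linalg.norm(d); o=np.array([0,q[0],q[1]])
    V=L-o; s=V@d; r=np.linalg.norm(V-s[:,None]*d,axis=1)
    m=(r<.016)&(s>.07)&(s<.12)&(L[:,2]>q[1]+q[3]*L[:,0]-.004); e=np.percentile(s[m],[95,98,99,99.5]);
    # cap top face plane: points with small r
    m2=(r<.011)&(s>.075)&(s<.115); print("cap end s pct",e.round(4),"face n",m2.sum(), np.median(s[m2]).round(4) if m2.sum() else None)
    ce=np.median(s[m2]) if m2.sum()>15 else e[2]
    fp=o+(ce-.16)*d; print(f,"foot tip H",fp.round(4),"hi clip z",(q[1]+.034*q[3]).round(4),"lo clip z",(q[1]-.034*q[3]).round(4))
if __name__=="__main__":
    for n in sys.argv[2:]: foot2(n,float(sys.argv[1]))
E
python3 foot2.py .0195 side9.npz top9.npz; python3 foot2.py .011 side11.npz top11.npz
```

```text
['side9.npz'] 1291 y 0.0042 z 0.0192 slopes deg y 0.56 z -0.19 rms 0.00082 foot x [-0.0708 -0.0705 -0.0702]
cap end s pct [0.0918 0.0919 0.092  0.0921] face n 68 0.0918
side9.npz foot tip H [-0.0682  0.0035  0.0195] hi clip z 0.0191 lo clip z 0.0194
['top9.npz'] 468 y 0.0035 z 0.0188 slopes deg y -0.22 z 0.25 rms 0.00126 foot x [-0.0722 -0.0718 -0.071 ]
cap end s pct [0.0923 0.0927 0.0929 0.093 ] face n 60 0.0914
top9.npz foot tip H [-0.0686  0.0038  0.0185] hi clip z 0.0189 lo clip z 0.0186
['side11.npz'] 1286 y 0.0023 z 0.0108 slopes deg y -2.26 z -15.08 rms 0.00085 foot x [-0.0703 -0.0701 -0.0696]
cap end s pct [0.0904 0.0911 0.0914 0.0915] face n 2 0.0896
side11.npz foot tip H [-0.0663  0.005   0.0283] hi clip z 0.0019 lo clip z 0.0198
['top11.npz'] 489 y 0.0016 z 0.0102 slopes deg y -3.13 z -14.88 rms 0.00147 foot x [-0.0714 -0.0709 -0.0704]
cap end s pct [0.0916 0.0919 0.092  0.0921] face n 31 0.0914
top11.npz foot tip H [-0.0663  0.0052  0.0274] hi clip z 0.0014 lo clip z 0.019
```

The upper clip is seated (z about 2 mm), but the lower end is still in its mouth (z about 20 mm). I'll press nearer the lower clip, at x ≈ -18 mm.

arm_command([
  [[0,0,0,0.003,0,0.03,255],[0,0,0,0.0035,0,0.065,255],[0,0,0,0.0035,0,0.078,255],[0,0,0,0.0035,0,0.082,255],[0,0,0,0.0035,0,0.0835,255],[0,0,0,0.0035,0,0.085,255],[0,0,0,0.0035,0,0.085,255]],
])

```text
t: 11.95
ee_pos: [0.5045, 0.1918, 0.1506]
tool_rot: [-0.025, 0.95, 0.079, 0.3]
contact_force: [-1.9, -0.8, 1.9]
width: 0.0003
```

```bash
python3 f.py
```

```text
t 11.95 q [0.136 0.297 1.896 0.052 0.337 1.497] tcp [0.5045 0.1918 0.1506] yaw 9.48 pitch 54.95 y [ 0.165 -0.986 -0.   ] F [-1.91 -0.82  1.86] w 0.0003
tcpH [-0.0169  0.0021  0.0265] FH [-0.59 -0.5   2.68]
```

arm_command([
  [[0,0,0,0,0,0.0015,255],[0,0,0,0,0,0.003,255],[0,0,0,0,0,0.003,255]],
])

```text
t: 12.25
ee_pos: [0.5065, 0.192, 0.1475]
tool_rot: [-0.025, 0.95, 0.079, 0.3]
contact_force: [-1.7, -1.7, 1.0]
width: 0.0004
```

```bash
python3 f.py
```

```text
t 12.25 q [0.136 0.306 1.895 0.053 0.33  1.497] tcp [0.5065 0.192  0.1475] yaw 9.47 pitch 54.99 y [ 0.165 -0.986 -0.   ] F [-1.73 -1.67  1.05] w 0.0004
tcpH [-0.017   0.002   0.0228] FH [-1.02 -1.36  1.99]
```

arm_command([
  [[0,0,0,0,0,0.0015,255],[0,0,0,0,0,0.003,255],[0,0,0,0,0,0.0045,255],[0,0,0,0,0,0.0045,255]],
])

```text
t: 12.65
ee_pos: [0.5092, 0.1925, 0.1436]
tool_rot: [-0.025, 0.95, 0.079, 0.3]
contact_force: [-0.8, 0.9, -0.0]
width: 0.0002
```

```bash
python3 f.py
```

```text
t 12.65 q [0.136 0.317 1.894 0.054 0.321 1.496] tcp [0.5092 0.1925 0.1436] yaw 9.48 pitch 55.0 y [ 0.165 -0.986 -0.   ] F [-0.83  0.93 -0.01] w 0.0002
tcpH [-0.017   0.0021  0.018 ] FH [-0.56  1.05  0.38]
```

arm_command([
  [[0,0,0,0,0,0.0015,255],[0,0,0,0,0,0.003,255],[0,0,0,0,0,0.004,255],[0,0,0,0,0,0.004,255]],
])

```text
t: 13.05
ee_pos: [0.5113, 0.1928, 0.1403]
tool_rot: [-0.025, 0.95, 0.079, 0.3]
contact_force: [0.1, 0.2, 0.5]
width: 0.0004
```

```bash
python3 f.py
```

```text
t 13.05 q [0.136 0.326 1.893 0.055 0.313 1.495] tcp [0.5113 0.1928 0.1403] yaw 9.47 pitch 55.01 y [ 0.165 -0.986 -0.   ] F [0.08 0.24 0.51] w 0.0004
tcpH [-0.0172  0.002   0.0141] FH [0.39 0.22 0.35]
```

arm_command([
  [[0,0,0,0,0,0.001,255],[0,0,0,0,0,0.002,255],[0,0,0,0,0,0.002,255]],
])

```text
t: 13.35
ee_pos: [0.512, 0.1929, 0.1394]
tool_rot: [-0.025, 0.95, 0.079, 0.3]
contact_force: [-9.1, -3.8, 9.7]
width: 0.0003
```

```bash
python3 f.py; python3 -c "
from cell import *
import cv2
d=get_image('side');c=d['color'][220:440,180:460];cv2.imwrite('pics/side12.png',cv2.resize(c,None,fx=2.7,fy=2.7))"
```

```text
t 13.35 q [0.136 0.328 1.893 0.055 0.31  1.494] tcp [0.512  0.1929 0.1394] yaw 9.46 pitch 54.97 y [ 0.165 -0.986  0.   ] F [-9.11 -3.85  9.71] w 0.0003
tcpH [-0.0171  0.002   0.013 ] FH [-2.31 -2.29 13.47]
```

View pics/side12.png

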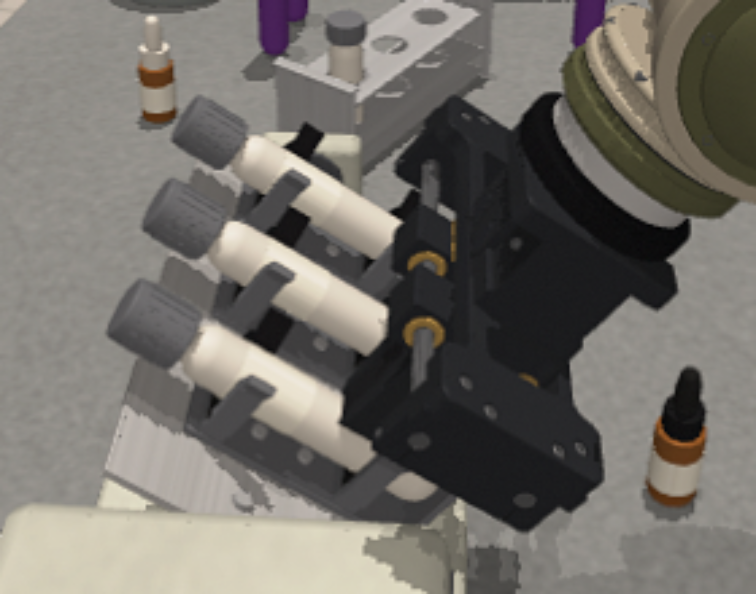

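The force rises sharply to 13 N at tip z = 13 mm, against 12.5 mm expected, so the tube has bottomed. I'll ease off and inspect.

arm_command([
  [[0,0,0,0,0,-0.005,255],[0,0,0,0,0,-0.03,255],[0,0,0,0,0,-0.07,255],[0,0,0,0,0,-0.1,255],[0,0,0,-0.03,0,-0.12,255],[0,0,0,-0.03,0,-0.12,255]],
])

```text
t: 14.0
ee_pos: [0.417, 0.1774, 0.2201]
tool_rot: [-0.025, 0.951, 0.079, 0.299]
contact_force: [0.5, -0.3, 0.8]
width: 0.0005
```

```bash
python3 chk.py 13 0.0; python3 foot2.py 0 side13.npz top13.npz; python3 - <<'E'
from h import *
c=load("top13.npz")["color"][160:350,60:300]; cv2.imwrite("pics/t13.png",cv2.resize(c,None,fx=3,fy=3,interpolation=cv2.INTER_CUBIC))
E
```

```text
t 14.0 q [0.127 0.035 1.973 0.044 0.524 1.501] tcp [0.417  0.1774 0.2201] yaw 9.52 pitch 55.03 y [ 0.165 -0.986 -0.   ] F [ 0.53 -0.27  0.81] w 0.0005
grasp in H [-0.0497  0.0024  0.1532] tcp in H [-0.0497  0.0024  0.1342] F in H [ 0.86 -0.36  0.39]
['side13.npz'] 1183 y -0.0000 z 0.0003 slopes deg y -0.88 z 0.07 rms 0.0008 foot x [-0.0706 -0.0698 -0.0687]
side13.npz foot x -0.0822 n 0
['top13.npz'] 407 y -0.0006 z -0.0007 slopes deg y -1.05 z -0.22 rms 0.00135 foot x [-0.0703 -0.0699 -0.0696]
top13.npz foot x -0.0832 n 0
['side13.npz'] 1183 y -0.0000 z 0.0003 slopes deg y -0.88 z 0.07 rms 0.0008 foot x [-0.0706 -0.0698 -0.0687]
cap end s pct [0.0918 0.0919 0.092  0.092 ] face n 55 0.0918
side13.npz foot tip H [-0.0682  0.001   0.0002] hi clip z 0.0003 lo clip z 0.0002
['top13.npz'] 407 y -0.0006 z -0.0007 slopes deg y -1.05 z -0.22 rms 0.00135 foot x [-0.0703 -0.0699 -0.0696]
cap end s pct [0.0924 0.0927 0.0934 0.0935] face n 52 0.0917
top13.npz foot tip H [-0.0683  0.0007 -0.0004] hi clip z -0.0008 lo clip z -0.0005
```

View pics/side13.png

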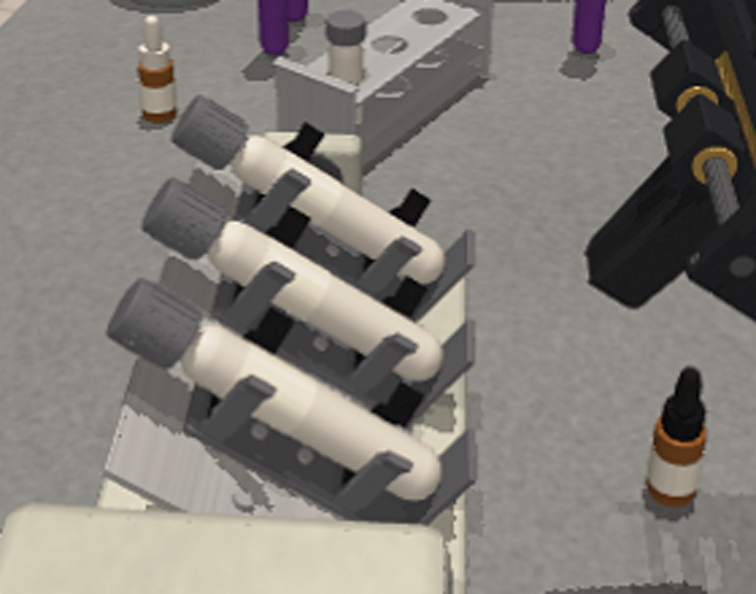

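View pics/t13.png

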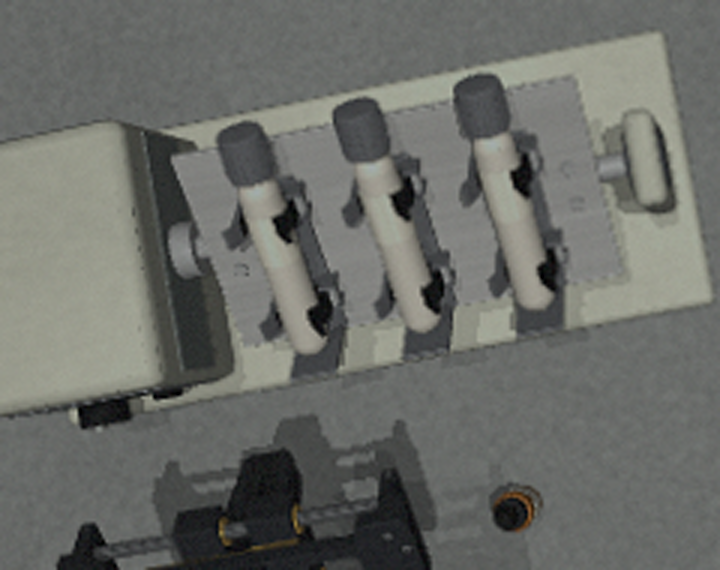

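```bash
python3 - <<'E'
from hold import *
for f in ("top13.npz","side13.npz"):
  d=load(f);L=toH(cloud(d).reshape(-1,3)); dark=(d["color"].max(2)<60).ravel()
  for nm,x0 in(("low",-.035),("high",.033)):
    for i in range(3):
      y=L[:,1]+.072*i
      m=(abs(L[:,0]-x0)<.009)&(L[:,2]>.010)&(L[:,2]<.032)&(y>-.028)&(y<.0)&dark
      print(f,nm,i,m.sum(),"y mean %.4f max %.4f  z mean %.4f"%(y[m].mean(),np.percentile(y[m],95),L[m,2].mean()) if m.sum() else "")
E
```

```text
top13.npz low 0 35 y mean -0.0151 max -0.0112  z mean 0.0189
top13.npz low 1 36 y mean -0.0145 max -0.0103  z mean 0.0198
top13.npz low 2 46 y mean -0.0145 max -0.0090  z mean 0.0187
top13.npz high 0 39 y mean -0.0145 max -0.0098  z mean 0.0184
top13.npz high 1 39 y mean -0.0143 max -0.0104  z mean 0.0195
top13.npz high 2 44 y mean -0.0139 max -0.0084  z mean 0.0192
side13.npz low 0 149 y mean -0.0110 max -0.0068  z mean 0.0191
side13.npz low 1 126 y mean -0.0109 max -0.0067  z mean 0.0188
side13.npz low 2 98 y mean -0.0108 max -0.0070  z mean 0.0185
side13.npz high 0 157 y mean -0.0113 max -0.0072  z mean 0.0196
side13.npz high 1 133 y mean -0.0108 max -0.0067  z mean 0.0191
side13.npz high 2 98 y mean -0.0107 max -0.0069  z mean 0.0191
```

Both jaws are as far shut as those on the two fixed holders, to within about 0.5 mm. The arm is clear of everything, so I'm handing in.

```bash
python3 -c "
from cell import *
print(hand_in())"
```

```text
the job is handed in; nothing more can be done
None
```

The long tube is home in the free left holder, cap uphill and foot at the stop, and the job is handed in at about 14 s of the 51 s allowed.

I gripped the tube by its cap, lifted it out of the rack, laid it in the holder's mouth and let go. I then pressed it in with the closed fingertips.

- **Pressing:** the first press, at the middle, seated only the upper clip and left the lower end in its mouth, tilted 15°. A second press nearer the lower clip brought it home. I eased off at about 13 N, when the force rose sharply with the fingertip at z = 13 mm (12.5 mm expected).
- **Seat height:** the tube axis is within about 1 mm of the seat height at both clips, seen from both cameras.
- **Jaws:** both stand where those of the two fixed holders do, to within about 0.7 mm, so I take them as shut.
- **Foot position:** the foot measured x = -68 mm where -66 mm was expected. It also read about -68 mm when resting against the stop before pressing, so I put this down to a 2 mm offset in my fit of the mixer's position.
- **Left alone:** the arm came near neither the short tube nor the dropper bottles, and they look unmoved in the pictures; I did not measure them again. The gripper was clear of everything at hand-in.

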